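Count three lanes by touch and push the portion cup in

TASK

Count the lanes of the wooden cup rack by touch: feel along the metal bars on top of its back wall with a fingertip, starting at the end of the rack where the dial timer stands, touching the first lane's bar, then the second's, then the third's, and no further (filled lanes count too). Then push the portion cup that stands in front of the rack across the table into that third lane, until no part of it sticks out past the front ends of the dividers; only push it, do not lift or tip it, and leave the timer, the card box and the things already in the rack where they are.

Things in the scene. Friction and masses are not known exactly. Their poses are not given: they have to be found in the camera images.
- rack: Fixed wooden lane rack, no floor, open to front (-x) and top. Origin on the table, mid-width; x into the lanes, away from the robot; y left; z up. Five dividers 6 mm thick, 40 high, from x = -46 mm to the back wall (front face x = 45, 12 thick, 42 high), at y = -144, -72, 0, 72, 144 mm: four lanes 66 mm wide. Above the back wall lie four metal bars end to end, one per lane
- lane_1 (a point): Middle of lane 1 counted from the +y end of the rack, on the table, 46 mm behind the front ends of the dividers (axes as the rack's)
- lane_2 (a point): Middle of lane 2 counted from the +y end of the rack, on the table, 46 mm behind the front ends of the dividers (axes as the rack's)
- lane_3 (a point): Middle of lane 3 counted from the +y end of the rack, on the table, 46 mm behind the front ends of the dividers (axes as the rack's)
- lane_4 (a point): Middle of lane 4 counted from the +y end of the rack, on the table, 46 mm behind the front ends of the dividers (axes as the rack's)
- bar_1: Aluminium bar above the back wall behind lane 1 (numbered from the +y end), 12 mm (x) by 66 mm (y); its top is flat over the middle 50 mm and slopes down 4 mm at both ends, opposite the dividers. Origin at the middle of its top face, 60 mm above the table, axes as the rack's. Each bar alone goes down on a soft spring, 0.4 N a mm, to a stop 6 mm down.
- bar_2: Aluminium bar above the back wall behind lane 2 (numbered from the +y end), 12 mm (x) by 66 mm (y); its top is flat over the middle 50 mm and slopes down 4 mm at both ends, opposite the dividers. Origin at the middle of its top face, 60 mm above the table, axes as the rack's. Each bar alone goes down on a soft spring, 0.4 N a mm, to a stop 6 mm down.
- bar_3: Aluminium bar above the back wall behind lane 3 (numbered from the +y end), 12 mm (x) by 66 mm (y); its top is flat over the middle 50 mm and slopes down 4 mm at both ends, opposite the dividers. Origin at the middle of its top face, 60 mm above the table, axes as the rack's. Each bar alone goes down on a soft spring, 0.4 N a mm, to a stop 6 mm down.
- bar_4: Aluminium bar above the back wall behind lane 4 (numbered from the +y end), 12 mm (x) by 66 mm (y); its top is flat over the middle 50 mm and slopes down 4 mm at both ends, opposite the dividers. Origin at the middle of its top face, 60 mm above the table, axes as the rack's. Each bar alone goes down on a soft spring, 0.4 N a mm, to a stop 6 mm down.
- cup: The loose portion cup to push: round tan paper cup with a lid, 56 mm across at the rim, narrower at the foot, 32 mm high, about 60 g; stands on the table in front of the rack. Origin at the middle of its underside, z up.
- dial_timer: Round white dial timer with a red grip on top, 62 mm across, 40 mm high; stands on the table beside one end of the rack, about 58 mm from it to its middle, and marks the end to count from (either the +y or the -y end). Origin at the middle of its underside.
- card_box: Black box with index cards standing in it, 60 x 66 x 66 mm, beside the other end of the rack. Origin at the middle of its underside. Leave alone.
- filed_cup: Another tan portion cup, 56 mm across, 32 mm high, already standing in one of the two outer lanes. Origin at the middle of its underside. Leave alone.
- filed_tape: White tape roll lying flat in the other outer lane, 61 mm across, 19 mm high. Origin at the middle of its underside. Leave alone.
Not all that is in view belongs to the job. What is shaped like the dial_timer but pink is not meant. Leave any green look-alike of the cup alone.

How it is judged:
On the way, in this order (a step that is already met when the one before it is completed fails the run):
1. a fingertip touches the bar of the first lane from the timer's end, and no neighbouring counted bar with it (((y of dial_timer in the frame of rack above 0 m and (contact force between the fingers and bar_1 above 0.3 N and not (contact force between the fingers and bar_2 above 0.3 N))) or (not (y of dial_timer in the frame of rack above 0 m) and (contact force between the fingers and bar_4 above 0.3 N and not (contact force between the fingers and bar_3 above 0.3 N))))), for 0.1 s.
2. a fingertip touches the bar of the second lane from the timer's end, and no neighbouring counted bar with it (((y of dial_timer in the frame of rack above 0 m and (contact force between the fingers and bar_2 above 0.3 N and not (contact force between the fingers and bar_1 above 0.3 N) and not (contact force between the fingers and bar_3 above 0.3 N))) or (not (y of dial_timer in the frame of rack above 0 m) and (contact force between the fingers and bar_3 above 0.3 N and not (contact force between the fingers and bar_4 above 0.3 N) and not (contact force between the fingers and bar_2 above 0.3 N))))), for 0.1 s.
3. a fingertip touches the bar of the third lane from the timer's end, and no neighbouring counted bar with it (((y of dial_timer in the frame of rack above 0 m and (contact force between the fingers and bar_3 above 0.3 N and not (contact force between the fingers and bar_2 above 0.3 N))) or (not (y of dial_timer in the frame of rack above 0 m) and (contact force between the fingers and bar_2 above 0.3 N and not (contact force between the fingers and bar_3 above 0.3 N))))), for 0.1 s.
4. the loose cup is in the third lane from the timer's end (((y of dial_timer in the frame of rack above 0 m and (x of cup in the frame of lane_3 between -0.019 and 0.024 m and y of cup in the frame of lane_3 between -0.015 and 0.015 m)) or (not (y of dial_timer in the frame of rack above 0 m) and (x of cup in the frame of lane_2 between -0.019 and 0.024 m and y of cup in the frame of lane_2 between -0.015 and 0.015 m)))), for 0.2 s.
At the end, for the whole second after the job is handed in: The loose cup stands upright (within 0.1 rad) and at rest on the table in the third lane counted from the timer's end, wholly behind the front ends of the dividers (2 mm allowed); the timer, card box, filed cup and tape roll are within 20 mm of where they were (((y of dial_timer in the frame of rack above 0 m and (x of cup in the frame of lane_3 between -0.019 and 0.024 m and y of cup in the frame of lane_3 between -0.015 and 0.015 m)) or (not (y of dial_timer in the frame of rack above 0 m) and (x of cup in the frame of lane_2 between -0.019 and 0.024 m and y of cup in the frame of lane_2 between -0.015 and 0.015 m))) and linear speed of cup below 0.01 m/s and height (world z) of cup below 0.006 m and angle between cup's own z axis and vertical below 0.1 rad and distance of each of dial_timer, card_box, filed_cup, filed_tape from where it was at the start of the episode below 0.02 m); the robot touches nothing.
It fails at once if the bar of the fourth lane is touched (counted too far) ((y of dial_timer in the frame of rack above 0 m and contact force between the fingers and bar_4 above 0.3 N) or (not (y of dial_timer in the frame of rack above 0 m) and contact force between the fingers and bar_1 above 0.3 N)).
It fails at once if the cup is lifted off the table (10 mm) (height (world z) of cup above 0.01 m).
It fails at once if the cup is tipped by more than 0.5 rad (angle between cup's own z axis and vertical above 0.5 rad).
It fails at once if the timer, the card box or a thing already in the rack is moved by more than 20 mm (distance of any of dial_timer, card_box, filed_cup, filed_tape from where it was at the start of the episode above 0.02 m).
It also fails if it takes over 61 s, if anything falls off the work surface, if the arm or the gripper's body presses on something with over 40 N, if the wrist force passes 120 N, or if a joint passes its speed limit or range.

ROBOT

A 6-joint arm with a two-finger parallel gripper is mounted at the origin on a cart in front of the work surface, level with it; the furniture and walls round the work are solid. World frame = base frame: x ahead of the robot, y to its left, z up, the work surface at z = 0. Lengths are in m, angles in rad, forces in N, time in s.
With the tool pointing down it reaches from about 0.35 to 0.975 m from the base axis. Payload 7.1 kg.
Tool frame: the origin (TCP) lies midway between the tips of the shut fingers; the grasp point (between the pads) lies 19 mm behind it; z points along the fingers, y is the line along which they close (so a half turn about z gives the same grasp; the last joint's range is limited). The gripper opens to 88 mm and grips with 3 to 60 N. Pads are 20 mm wide; open, the fingers measure 115 mm over their backs; the gripper's body (75 mm by 178 mm) begins 61 mm behind the grasp point.
Start: joints at [1.182, 0.423, 1.63, -0, 1.089, -0.019], TCP at [0.226, 0.583, 0.194] pointing down, gripper open.
Joint ranges: [-3, 3], [-0.9, 2.11], [0.09, 2.58], [-1.31, 4.45], [0.11, 2.69], [-2.54, 2.54]. Speed limits (rad/s): [2.39, 2.39, 3.01, 3.14, 3.14, 3.14].

INTERFACE

Orientations are given as a unit quaternion [w, x, y, z].
In Python, from station import move_pose, movel, movej, command_gripper, wait, inverse_kinematics, read_camera, camera_info, MotionError, job_done, get_time, get_joint_pos, get_qvel, get_effort, get_tcp_pos, get_ee_rot, get_ft_force, get_ft_torque, get_grip_width, get_finger_force gives the robot as it stands. Calls block until the motion is done:
- move_pose(position, orientation): joint-space move of the TCP to a pose.
- movel(position, frame=None, v=0.15, until_force=None): straight line of the TCP; frame=None keeps the orientation; v is the mean speed in m/s. With until_force (N) it stops when the force on the tool has changed by that much, and returns True; else False.
- movej(angles): joint-space move.
- command_gripper(opening): opening from 0.0 (shut) to 1.0 (fully open); the grip force is fixed at half the most; returns when the fingers have stopped.
- wait(seconds).
- inverse_kinematics(position, orientation): joint angles nearest the present ones, or None.
- read_camera(name): name is "side" or "top" or "wrist"; returns the picture (420x560x3 uint8, red, green, blue); there is no depth.
- camera_info(name): a dict with "intrinsics" (3x3 intrinsics, pixels), "T" (4x4, takes a point from camera to world coordinates); the wrist camera has in their place "tool_from_camera" (4x4, takes a point from camera to tool coordinates, whose origin is the TCP and whose axes are the flange's). Camera axes: x right, y up, looking along -z (the intrinsics and any distortion apply to the point x, -y, -z); pixel columns grow to the right and rows downward; lengths in m; the calibration is good to about 2 mm. A picture is of the moment at which its call begins: read the wrist's pose just before it. camera_info takes no time and is no camera call.
A pose or a line that the arm cannot do raises MotionError and nothing moves.
- job_done(): hands the job in; it is judged then, once.
Readings, each from a call of its own:
- get_time(): time.
- get_joint_pos(): joint angles.
- get_qvel(): joint speeds.
- get_effort(): joint torques, N m.
- get_tcp_pos(): TCP position.
- get_ee_rot(): TCP orientation.
- get_ft_force(): force on the tool from outside, world axes, zero at the start.
- get_ft_torque(): the same for the moment, N m.
- get_grip_width(): opening from 0.0 (shut) to 1.0 (fully open).
- get_finger_force(): force on a finger pad.
Only numpy, scipy, OpenCV 4.12 (cv2) and the standard library are available. Lean on these libraries where they do the work, as an engineer would, in place of code of your own. Each camera call takes 0.05 s, during which the arm holds its last target. There are 200 camera calls.

## Working session

There is one attempt and no reset: what is moved stays moved. The work goes in short steps, each a Python script; the robot and the scene stay as the last script left them, time stands still between calls to the robot, and variables do not carry over. Pictures are saved under pics/ and viewed, at most 10 in all, crops included, and the job is handed in when it is done.

```bash
mkdir -p pics; python3 - <<'E'
from station import *
import cv2,numpy as np
for n in("top","side"):
    i=read_camera(n); cv2.imwrite(f"pics/{n}0.png",i[:,:,::-1]); c=camera_info(n); print(n,c)
print(get_time(),get_ee_rot())
E
```

```text
top {'intrinsics': array([[434.69707545,   0.        , 279.86435528],
       [  0.        , 434.69707545, 211.00433787],
       [  0.        ,   0.        ,   1.        ]]), 'T': array([[ 0.006094  ,  0.99916991, -0.04027841,  0.52872595],
       [-0.99997559,  0.00595131, -0.0036616 , -0.04447377],
       [-0.00341885,  0.04029974,  0.99918179,  0.93516447],
       [ 0.        ,  0.        ,  0.        ,  1.        ]])}
side {'intrinsics': array([[402.88915206,   0.        , 280.00121236],
       [  0.        , 402.88915206, 207.68959988],
       [  0.        ,   0.        ,   1.        ]]), 'T': array([[-0.99783973, -0.02931993,  0.05878958,  0.61226557],
       [ 0.06560082, -0.39671925,  0.9155929 ,  0.74271711],
       [-0.00352216,  0.91747162,  0.39778565,  0.41686247],
       [ 0.        ,  0.        ,  0.        ,  1.        ]])}
0.1 [-1.53353818e-04  1.83851897e-01  9.82953722e-01 -6.60783028e-04]
```

View pics/top0.png

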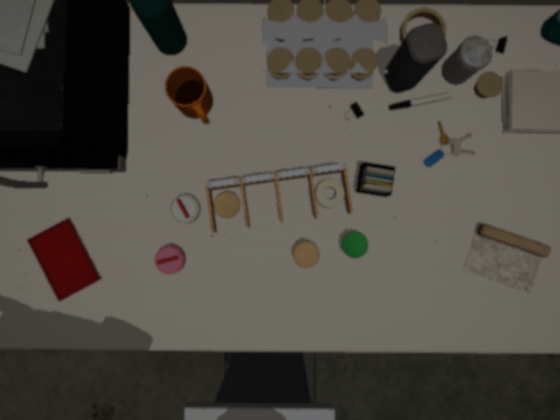

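View pics/side0.png

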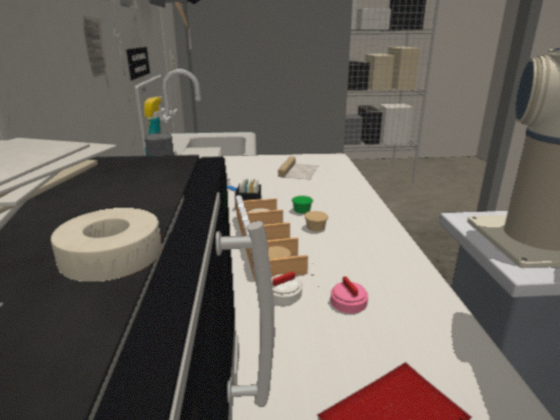

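The white timer at (185,208) is at the rack's left end in the top picture, which is +y; the pink one at (170,259) is the decoy. The tan cups are the loose one at (306,254), the filed one at (227,205) in lane 1, and those in the tray far behind. The green look-alike is at (354,244). The one meant is (306,254), since it is tan and stands in front of the rack. I'll confirm with an enlarged crop and measure.

```bash
cat > h.py <<'E'
import cv2,numpy as np
from station import *
def ray(n,u,v):
    c=camera_info(n);K=c["intrinsics"];T=c["T"]
    d=T[:3,:3]@np.array([(u-K[0,2])/K[0,0],-(v-K[1,2])/K[1,1],-1.]);return T[:3,3],d
def plane(n,u,v,z):
    o,d=ray(n,u,v);return (o+d*(z-o[2])/d[2])[:2]
def proj(n,p):
    c=camera_info(n);K=c["intrinsics"];T=c["T"]
    q=T[:3,:3].T@(np.array(p)-T[:3,3]);q=np.array([q[0],-q[1],-q[2]]);return (K@q/q[2])[:2]
def hsv(i): return cv2.cvtColor(i,cv2.COLOR_RGB2HSV)
E
python3 - <<'E'
from h import *
i=cv2.imread("pics/top0.png")
c=cv2.resize(i[155:280,150:400],None,fx=3.2,fy=3.2,interpolation=cv2.INTER_CUBIC);c=cv2.convertScaleAbs(c,alpha=1.8)
cv2.imwrite("pics/crop.png",c)
h=cv2.cvtColor(i,cv2.COLOR_BGR2HSV)
for y,x in [(205,227),(254,306),(215,246),(210,279),(182,226),(174,293),(230,300),(200,350)]: print((x,y),h[y,x])
m=((h[...,0]>5)&(h[...,0]<22)&(h[...,1]>90)&(h[...,2]>60)).astype(np.uint8)
n,l,s,ce=cv2.connectedComponentsWithStats(m)
for k in range(1,n):
    if s[k,4]>25 and 150<ce[k][0]<400 and 150<ce[k][1]<290: print(s[k],ce[k])
E
```

```text
(227, 205) [ 17 115 106]
(306, 254) [ 17 115 111]
(246, 215) [ 15 138  96]
(279, 210) [ 14 112  91]
(226, 182) [110   7 114]
(293, 174) [110   7 110]
(300, 230) [ 21  30 112]
(350, 200) [ 15  99 106]
[342 170  10  43 137] [347.35766423 190.46715328]
[307 172  11  46 174] [312.64942529 193.86206897]
[270 175  13  47 130] [278.09230769 196.93076923]
[235 180  14  47 151] [244.04635762 202.20529801]
[206 188  10  44 142] [210.25352113 209.54929577]
[213 192  27  26 502] [226.31673307 204.56175299]
[294 242  25  25 504] [305.78174603 253.91269841]
```

View pics/crop.png

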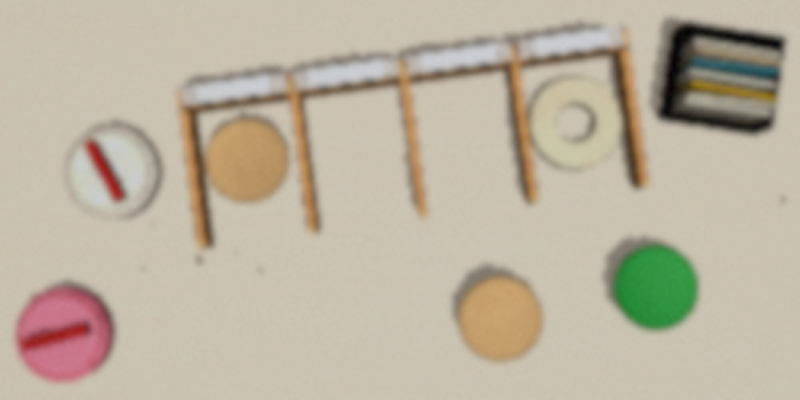

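The crop confirms it: white timer with the red grip at the +y (left) end, empty lanes 2 and 3, tape in lane 4, and the loose tan cup in front of lane 3. So the target is lane_3.

```bash
cat > rack.py <<'E'
from h import *
i=cv2.imread("pics/top0.png");h=cv2.cvtColor(i,cv2.COLOR_BGR2HSV)
roi=np.zeros(h.shape[:2],bool);roi[150:290,150:400]=1
b=roi&(h[...,0]>95)&(h[...,0]<130)&(h[...,1]<40)&(h[...,2]>75)
n,l,s,ce=cv2.connectedComponentsWithStats(cv2.morphologyEx(b.astype(np.uint8),cv2.MORPH_CLOSE,np.ones((5,5))))
k=[k for k in range(1,n) if s[k,4]>150];print(s[k],ce[k])
ys,xs=np.nonzero(b&np.isin(l,[q for q in k if ce[q][0]<347 and ce[q][1]<195]))
P=np.array([plane("top",x,y,.06) for x,y in zip(xs,ys)])
(cx,cy),sz,a=cv2.minAreaRect(P.astype(np.float32)*1000);print("rect",cx,cy,sz,a)
vx,vy,_,_=cv2.fitLine(P.astype(np.float32),cv2.DIST_HUBER,0,.01,.01).ravel()
if vy<0: vx,vy=-vx,-vy
yaw=np.arctan2(-vx,vy);print("mean",P.mean(0),"yaw",yaw)
tips=np.array([plane("top",150+u/3.2,155+v/3.2,.04) for u,v in [(205,243),(314,230),(422,214),(531,200),(641,185)]])
R=np.array([[np.cos(yaw),-np.sin(yaw)],[np.sin(yaw),np.cos(yaw)]])
C=P.mean(0)
print("tips in bars frame (expect -97, 144..-144)\n",(tips-C)@R*1000)
org=C-R@[.051,0]
print("origin",org)
for nm,pt,z in(("cup",(305.8,253.9),.032),("cupfiled",(226.3,204.6),.032)): 
    w=plane("top",*pt,z);print(nm,w,R.T@(w-org))
E
python3 rack.py
python3 - <<'E'
from h import *
i=cv2.imread("pics/side0.png");h=cv2.cvtColor(i,cv2.COLOR_BGR2HSV)
m=((h[...,0]>5)&(h[...,0]<24)&(h[...,1]>60)&(h[...,2]>60)).astype(np.uint8)
n,l,s,ce=cv2.connectedComponentsWithStats(m)
for k in range(1,n):
    if s[k,4]>25 and 220<ce[k][0]<400 and 170<ce[k][1]<300: print(s[k],ce[k],plane("side",*ce[k],.02))
E
```

```text
[] []
[249 180   6  14  43] [251.3255814  187.18604651] [ 0.62441376 -0.32108999]
[ 243  198   65   80 2437] [277.10586787 237.58022158] [ 0.57014227 -0.01264886]
[236 202  10  34 123] [240.23577236 221.4796748 ] [ 0.64993192 -0.09802567]
[305 211  23  20 362] [315.65745856 220.01933702] [ 0.47611897 -0.09318852]
[246 248  10  32 116] [250.45689655 260.29310345] [0.62623646 0.07636265]Traceback (most recent call last):
  File "rack.py", line 9, in <module>
    (cx,cy),sz,a=cv2.minAreaRect(P.astype(np.float32)*1000);print("rect",cx,cy,sz,a)
                 ~~~~~~~~~~~~~~~^^^^^^^^^^^^^^^^^^^^^^^^^^^
cv2.error: OpenCV(4.12.0) /io/opencv/modules/imgproc/src/convhull.cpp:143: error: (-215:Assertion failed) total >= 0 && (depth == CV_32F || depth == CV_32S) in function 'convexHull'
```

```bash
sed -i 's/s\[k,4\]>150/s[k,4]>40/' rack.py; python3 rack.py
```

```text
[[317 165  23   6  88]
 [282 169  23   7  95]
 [247 174  23   7  93]
 [213 179  21   7  79]] [[328.         167.5       ]
 [293.01052632 172.34736842]
 [258.06451613 177.24731183]
 [223.88607595 182.03797468]]
rect 637.3758544921875 -32.83699035644531 (8.434772491455078, 257.592529296875) 8.264693260192871
mean [ 0.63791201 -0.0370675 ] yaw 0.14526923
tips in bars frame (expect -97, 144..-144)
 [[ -94.78431536  146.31966756]
 [ -96.2349234    75.73668156]
 [ -95.68564245    5.50740955]
 [ -96.49971619  -65.20395444]
 [ -96.7661484  -136.66528189]]
origin [ 0.58744919 -0.0444502 ]
cup [ 0.476558  -0.0954107] [-0.11710015 -0.03437126]
cupfiled [0.57781093 0.07041031] [0.00709033 0.1150459 ]
```

```bash
cat >> h.py <<'E'
yaw=.142;O=np.array([.5868,-.0397]);R=np.array([[np.cos(yaw),-np.sin(yaw)],[np.sin(yaw),np.cos(yaw)]])
Q=[0,-np.sin(yaw/2),np.cos(yaw/2),0]
def W(x,y,z): return [*(O+R@[x,y]),z]      # rack frame -> world
def L(p): return R.T@(np.array(p[:2])-O)
E
python3 - <<'E'
from h import *
command_gripper(0)
move_pose(W(.051,.108,.19),Q)
for k,y in enumerate((.108,.036,-.036),1):
    movel(W(.051,y,.075),v=.15); f0=get_ft_force()[2]
    hit=movel(W(.051,y,.055),v=.02,until_force=1.0)
    wait(.25); print(k,hit,get_tcp_pos(),get_ft_force()[2]-f0,get_time())
    movel(W(.051,y,.08),v=.15)
    if not hit: break
E
```

```text
1 False [0.62207402 0.07444413 0.05510629] -0.39835442645510966 6.0583
```

Bar 1 gave no clear force, so I'll look before going on.

```bash
python3 - <<'E'
from h import *
print(get_ft_force(),get_finger_force(),get_grip_width())
movel(W(.051,.108,.0551),v=.08)
for _ in range(4): wait(.1);print(get_ft_force())
a=read_camera("side")[170:300,200:360];b=read_camera("top")[150:270,160:307]
a=cv2.resize(a,(400,325),interpolation=cv2.INTER_CUBIC);b=cv2.resize(b,(398,325),interpolation=cv2.INTER_CUBIC)
cv2.imwrite("pics/touch.png",cv2.convertScaleAbs(np.hstack([a,b])[:,:,::-1],alpha=1.3))
E
```

```text
[-0.30443546  0.18126013 -0.91023681] 0.0 0.006116364634221679
[-0.52806541 -0.08612608 -0.09059209]
[ 0.1122455   0.72955198 -0.01493415]
[ 0.22714614  0.497388   -0.03157386]
[-0.08016189  0.25348325  0.02670008]
```

View pics/touch.png

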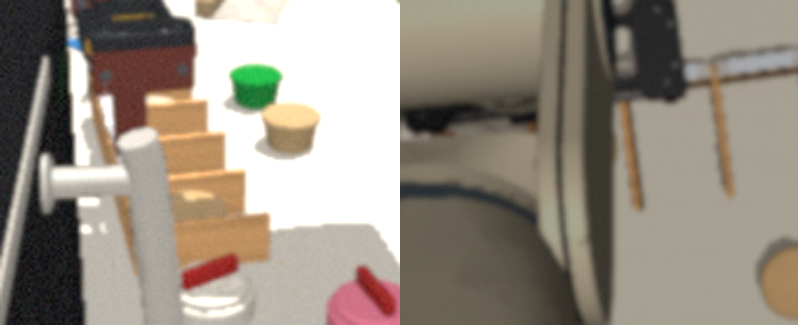

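The side view shows the finger down at the back wall near lane 1, partly hidden by the oven handle. Force noise is close to 1 N, so I'll average readings against height.

```bash
cat >> h.py <<'E'
def fz(n=12):
    a=[]
    for _ in range(n): wait(.03);a.append(get_ft_force())
    return np.mean(a,0).round(2),np.std(a,0)[2].round(2)
E
python3 - <<'E'
from h import *
for z in (.0551,.075,.058,.056,.0545):
    movel(W(.051,.108,z),v=.06); print(z,get_tcp_pos()[2].round(4),*fz())
print(get_time())
E
```

```text
0.0551 0.0551 [ 0.25 -0.07 -0.22] 0.62
0.075 0.0757 [-0.1  -0.03 -0.02] 0.53
0.058 0.0572 [ 0.25  0.1  -0.3 ] 0.55
0.056 0.0558 [ 0.02  0.09 -0.04] 0.41
0.0545 0.0543 [0.24 0.06 0.02] 0.35
11.0
```

No contact even at z=0.054. I'll check the bar and fingertip geometry in the side view.

```bash
python3 - <<'E'
from h import *
s0=cv2.imread("pics/side0.png"); s1=read_camera("side")[:,:,::-1].copy()
def crop(i,pts,x0,y0,w,h,f):
    c=cv2.convertScaleAbs(cv2.resize(i[y0:y0+h,x0:x0+w],None,fx=f,fy=f,interpolation=cv2.INTER_CUBIC),alpha=1.1)
    for p,col in pts:
        u,v=proj("side",p);cv2.circle(c,(int((u-x0+.5)*f),int((v-y0+.5)*f)),2,col,-1)
    return c
pts=[(W(.051,y,.06),(0,0,255)) for y in(.141,.108,.075,.036,-.036,-.108,-.141)]+[(W(-.046,y,.04),(255,0,0)) for y in(.144,.072,0,-.072,-.144)]
a=crop(s0,pts,215,175,100,115,4); b=crop(s1,[(get_tcp_pos(),(0,255,0))],215,175,100,115,4)
cv2.imwrite("pics/cmp.png",np.hstack([a,b]))
E
```

```text
(no output)
```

View pics/cmp.png

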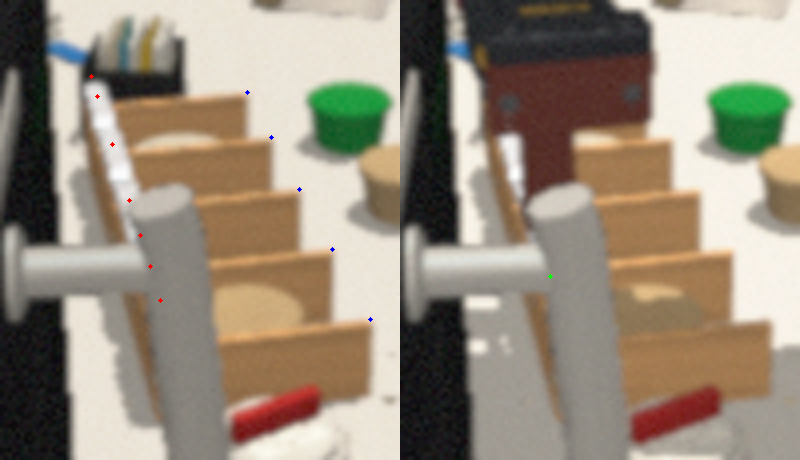

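Rack pose matches the picture: the divider tips project onto their corners, and the finger is over the bar line. The bar's top looks a little lower than assumed, so I'll go lower slowly with averaged force.

```bash
python3 - <<'E'
from h import *
z=.0545
while z>.0455:
    z-=.0015; movel(W(.051,.108,z),v=.05); f=fz(10); print(round(z,4),get_tcp_pos()[2].round(4),*f)
    if f[0][2]>1.2 or f[0][2]<-1.5: break
print(get_time())
E
```

```text
0.053 0.053 [ 0.1   0.33 -0.06] 0.54
0.0515 0.0515 [0.25 0.06 0.14] 0.29
0.05 0.05 [0.03 0.07 0.03] 0.46
0.0485 0.0485 [0.07 0.03 0.17] 0.41
0.047 0.047 [ 0.12  0.22 -0.  ] 0.47
0.0455 0.0455 [ 0.14 -0.07  0.06] 0.62
14.55
```

```bash
python3 - <<'E'
from h import *
print(get_tcp_pos(),get_ee_rot(),get_grip_width(),camera_info("wrist"))
a=read_camera("wrist");b=read_camera("side")[150:310,200:320]
b=cv2.resize(b,(315,420),interpolation=cv2.INTER_CUBIC)
a=cv2.resize(a,(480,360));b=cv2.resize(b,(270,360))
cv2.imwrite("pics/w1.png",cv2.convertScaleAbs(np.hstack([a,b])[:,:,::-1],alpha=1.4))
E
```

```text
[0.62205246 0.07444207 0.04553112] [ 4.32901655e-05 -7.09330401e-02  9.97481078e-01 -9.57261644e-06] 0.005359751420877437 {'intrinsics': array([[355.27885558,   0.        , 279.2364593 ],
       [  0.        , 355.27885558, 212.31834514],
       [  0.        ,   0.        ,   1.        ]]), 'tool_from_camera': array([[-7.87934189e-04,  9.62266556e-01,  2.72107431e-01,
         7.46087554e-02],
       [ 9.99999599e-01,  6.42354368e-04,  6.24083463e-04,
        -1.11845726e-04],
       [ 4.25745248e-04,  2.72107813e-01, -9.62266676e-01,
        -1.90504650e-01],
       [ 0.00000000e+00,  0.00000000e+00,  0.00000000e+00,
         1.00000000e+00]])}
```

View pics/w1.png

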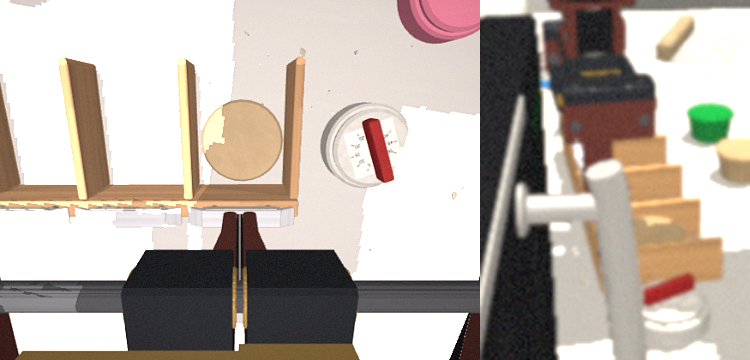

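```bash
cat >> h.py <<'E'
def wproj(p,tcp):
    c=camera_info("wrist");K=c["intrinsics"];A=c["tool_from_camera"]
    from scipy.spatial.transform import Rotation as Ro
    RT=Ro.from_quat([Q[1],Q[2],Q[3],Q[0]]).as_matrix()
    t=RT.T@(np.array(p)-tcp);q=A[:3,:3].T@(t-A[:3,3]);q=np.array([q[0],-q[1],-q[2]]);return (K@q/q[2])[:2]
E
python3 - <<'E'
from h import *
t=np.array(get_tcp_pos());a=read_camera("wrist")
x0,y0,f=190,190,4
c=cv2.resize(a[y0:y0+120,x0:x0+180],None,fx=f,fy=f,interpolation=cv2.INTER_CUBIC)[:,:,::-1]
c=cv2.convertScaleAbs(c,alpha=.9)
def dot(p,col):
    u,v=wproj(p,t);print(u,v);cv2.circle(c,(int((u-x0+.5)*f),int((v-y0+.5)*f)),4,col,-1)
dot(t,(0,255,0))
for x in(.045,.057):
    for y in(.141,.075): dot(W(x,y,.06),(0,0,255))
cv2.imwrite("pics/w2.png",c)
E
```

```text
279.675699232295 247.13756921505274
342.02329141414674 246.44642024334942
217.33622607598403 246.5190315719699
340.96916201282096 267.30883045009216
218.4101109578356 267.3757117861241
```

View pics/w2.png

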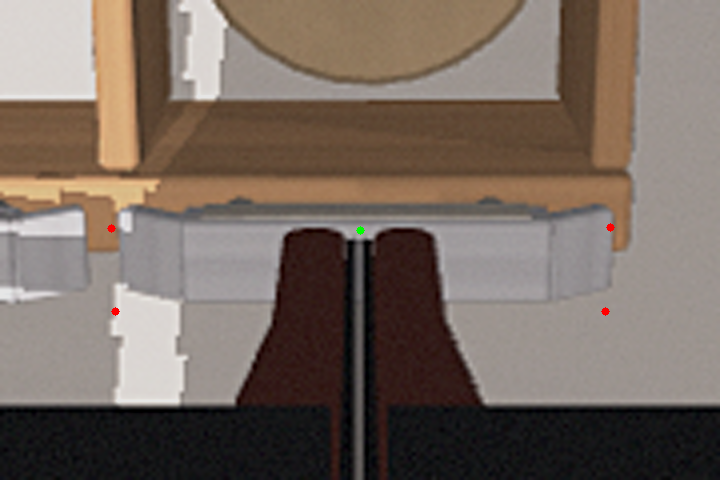

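The wrist view shows the shut fingertips drawn over the bar at crop (360,230), apparently still above it. I'll check where the tip really is in the side view with the arm raised clear of the handle.

```bash
python3 - <<'E'
from h import *
movel(W(.051,.108,.16),v=.2);wait(.2)
t=get_tcp_pos();s=read_camera("side")
u,v=proj("side",t);x0,y0,f=int(u)-60,int(v)-70,5
c=cv2.resize(s[y0:y0+110,x0:x0+120],None,fx=f,fy=f,interpolation=cv2.INTER_CUBIC)[:,:,::-1].copy()
cv2.circle(c,(int((u-x0+.5)*f),int((v-y0+.5)*f)),4,(0,255,0),-1)
cv2.imwrite("pics/s2.png",c);print(t,u,v,get_grip_width(),get_time())
E
```

```text
[0.62100274 0.07434516 0.15833815] 250.86611435772085 192.05916569236666 0.0032279348437119597 15.675
```

View pics/s2.png

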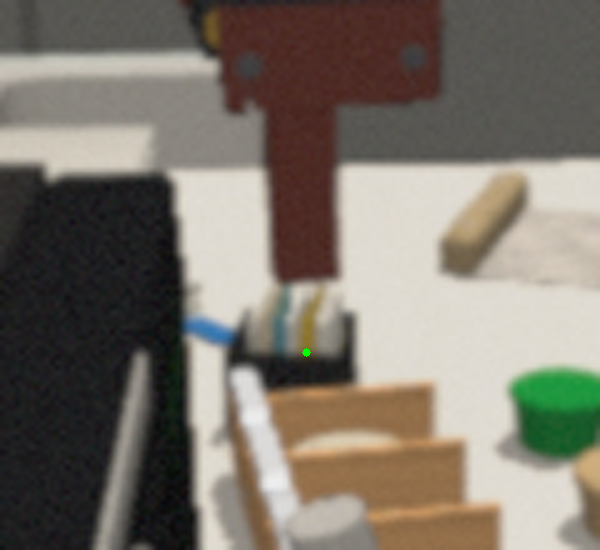

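The side view shows the real fingertips at crop (305,278), while the reported TCP projects to (306,352). That puts the tips about 25 mm short of the stated TCP, so I'll measure the offset by contact and go lower accordingly.

```bash
python3 - <<'E'
from h import *
for d in (.02,.024,.028,.032): print(d,proj("side",[.621,.0743,.1583+d])[1],"vs 177.1")
movel(W(.051,.108,.05),v=.2)
z=.046
while z>.020:
    movel(W(.051,.108,z),v=.05); f=fz(8); print(round(z,4),get_tcp_pos()[2].round(4),*f)
    if f[0][2]>.9: break
    z-=.0015
print(get_time())
E
```

```text
0.02 181.42835986497093 vs 177.1
0.024 179.27120283035765 vs 177.1
0.028 177.1042837089708 vs 177.1
0.032 174.9275360839066 vs 177.1
0.046 0.0464 [-0.05 -0.04  0.34] 0.2
0.0445 0.0445 [0.12 0.06 0.02] 0.52
0.043 0.043 [-0.06 -0.15  0.19] 0.42
0.0415 0.0415 [-0.35 -0.25  0.08] 0.45
0.04 0.04 [-0.09 -0.05  0.22] 0.54
0.0385 0.0385 [-0.06 -0.21  0.19] 0.59
0.037 0.037 [ 0.21 -0.13 -0.1 ] 0.36
0.0355 0.0355 [-0.38 -0.12 -0.36] 0.4
0.034 0.034 [ 0.24  0.09 -0.2 ] 0.49
0.0325 0.0325 [ 0.18 -0.17  0.04] 0.56
0.031 0.031 [-0.23 -0.19  0.46] 0.51
0.0295 0.0295 [ 0.46 -0.06  0.56] 0.27
0.028 0.0281 [0.27 0.03 1.24] 0.5
23.0917
```

Contact: 1.24 N at a TCP height of 0.028, so the tips are about 29 mm short. On to bars 2 and 3.

```bash
python3 - <<'E'
from h import *
movel(W(.051,.108,.05),v=.15)
for y in(.036,-.036):
    movel(W(.051,y,.05),v=.15)
    for z in(.0275,.0265):
        movel(W(.051,y,z),v=.05); f=fz(10); print(y,z,*f,get_time())
        if f[0][2]>.9: break
    movel(W(.051,y,.06),v=.15)
    if f[0][2]<.7: print("weak");break
E
```

```text
0.036 0.0275 [-1.02  0.94  1.46] 0.59 24.9583
-0.036 0.0275 [-0.69  1.03  1.75] 0.46 26.8917
```

```bash
python3 - <<'E'
from h import *
movel(W(.0,-.036,.09),v=.2)
movel(W(-.185,-.0395,.08),v=.2)
command_gripper(.27); print(get_grip_width())
hit=movel(W(-.185,-.0395,-.015),v=.08,until_force=5); print(hit,get_tcp_pos(),get_time())
if not hit:
    movel(W(-.155,-.0395,-.015),v=.08)
    movel(W(-.09,-.036,-.015),v=.06); f=fz(5); print(f)
    s=read_camera("side")[150:310,200:400];w=read_camera("wrist")
    im=np.hstack([cv2.resize(s,(400,320)),cv2.resize(w,(400,320))])
    cv2.imwrite("pics/p.png",im[:,:,::-1]);print(get_time())
E
```

```text
0.26911521456108495
False [ 0.40958752 -0.10505874 -0.01464344] 30.6917
(array([-0.47, -0.  , -0.05]), np.float64(0.6))
32.7167
```

View pics/p.png

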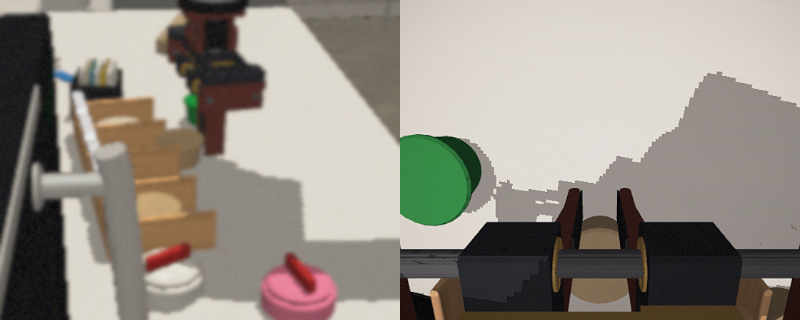

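The side view shows the cup upright ahead of the fingers at crop (180,145), entering lane 3. The wrist view has it centred between the fingers at about (600,260), and the green one is untouched. I'll finish the push, retreat and check.

```bash
python3 - <<'E'
from h import *
movel(W(-.033,-.036,-.015),v=.06); print(get_tcp_pos(),fz(5))
movel(W(-.1,-.036,-.015),v=.12)
movel(W(-.15,-.036,.12),v=.2)
move_pose(W(-.15,.22,.2),Q); wait(.2)
i=read_camera("top"); cv2.imwrite("pics/end.png",cv2.resize(i[150:280,150:400],None,fx=3,fy=3)[:,:,::-1])
h=hsv(i);m=((h[...,0]>5)&(h[...,0]<22)&(h[...,1]>90)&(h[...,2]>60)).astype(np.uint8)
n,l,s,ce=cv2.connectedComponentsWithStats(m)
for k in range(1,n):
    if s[k,4]>200 and 150<ce[k][0]<400 and 150<ce[k][1]<290: print(s[k],L(plane("top",*ce[k],.032)))
print(get_time())
E
```

```text
[ 0.55886373 -0.08000422 -0.01507527] (array([-0.16, -0.25,  0.1 ]), np.float64(0.34))
[284 185  26  25 499] [ 0.00296504 -0.03607163]
[207 188  33  44 685] [0.00517857 0.11916904]
36.85
```

View pics/end.png

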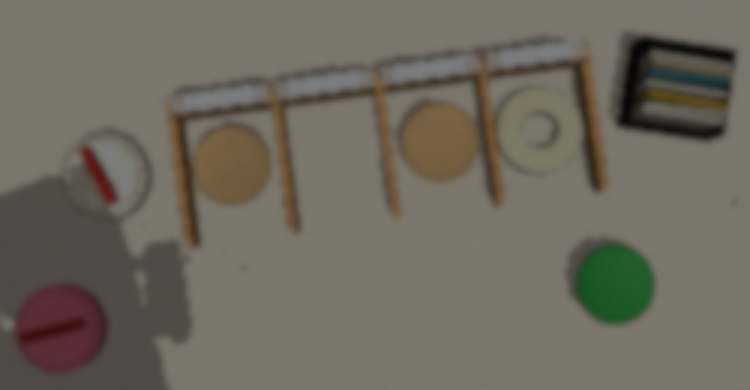

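The loose cup is in lane 3 at crop (438,140), which is x=+3 mm, y=-36 mm in the rack frame. Everything else is where it was.

```bash
python3 -c "
from station import *
print(job_done())"
```

```text
the job is handed in; nothing more can be done
None
```

I touched bars 1, 2 and 3 in order from the timer's +y end and pushed the loose tan cup into lane 3. It sits about 3 mm past the lane's middle point, wholly behind the divider ends, with nothing else visibly moved. The job is handed in; the hand-in call returned no verdict.

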